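Swap paint for glue behind the tall bottles

ROBOT

A 6-joint arm with a two-finger parallel gripper is mounted at the origin on a cart in front of the work surface, level with it; the furniture and walls round the work are solid. World frame = base frame: x ahead of the robot, y to its left, z up, the work surface at z = 0. Lengths are in m, angles in degrees, forces in N, time in s.
With the tool pointing down it reaches from about 0.25 to 0.725 m from the base axis. Payload 9.7 kg.
Tool frame: the origin (TCP) lies midway between the tips of the shut fingers; the grasp point (between the pads) lies 19 mm behind it; z points along the fingers, y is the line along which they close (so a half turn about z gives the same grasp; the last joint's range is limited). The gripper opens to 85 mm and grips with 20 to 120 N. Pads are 22 mm wide; open, the fingers measure 114 mm over their backs; the gripper's body (76 mm by 85 mm) begins 54 mm behind the grasp point. The pads swing forward as they close: fully open they stand 13 mm farther back than shut.
Start: joints at [-65.718, 4.979, 10.078, 95.1, 0, 90], TCP at [0.226, -0.501, 0.231] pointing down, gripper open.
Joint ranges: [-179.16, 179.16], [-48.56, 103.87], [-65.8, 70.77], [-126.05, 130.52], [-82.76, 87.17], [-180, 180]. Speed limits (degrees/s): [127.2, 127.2, 147.25, 180, 180, 180].

INTERFACE

Orientations are given as [roll, pitch, yaw] about the fixed x, y, z axes, in that order (R = Rz(yaw) Ry(pitch) Rx(roll)).
In Python, from workcell import * gives the robot as it stands.
- The arm moves only by the tool servo_tool, never from a script. Its argument "moves" is a list of rows, each a list of 4 numbers: the shift along the world's x, y, z in a scale on which 1.0 is 60 cm, then the turn about the world's z in fractions of the full range, 1 being pi rad. A call has 1 to 20 rows; each row is the pose to reach, as a shift and turn from the pose commanded when the call began; what a row does not reach only later rows make up. A row lasts 1/12 s, in which the tool goes at most 41.7 mm and 7.16 degrees, less where a joint would pass 70% of its speed; a pose out of reach is approached as far as the arm can. Shift and turn numbers lie between -1 and 1, and a call with a number outside is refused. A call with a gripper value outside its range is refused whole. "claw" is the closure, from 0 (fully open) to 1 (shut), set as the call begins (left out, the last holds). The fingers move at their own pace and stop on an object; "force" is the grip in N (left out, the last holds). Time passes only in rows, so rows that repeat a pose let the fingers close. It gives the time, the measured TCP pose, the force, the opening and the grip force at its end, in the units of the state.
- get_obs(): the state, without advancing time (a new reading comes with each control period).
- camera(name): name is "scene" or "top" or "wrist"; returns the picture (420x560x3 uint8, red, green, blue); there is no depth.
- get_calibration(name): a dict with "fx", "fy", "cx", "cy" (pixels), "rvec" (rotation vector, rad) and "tvec" (3), from world to camera coordinates, as OpenCV has them; the wrist camera has in their place "tool_from_camera" (4x4, takes a point from camera to tool coordinates, whose origin is the TCP and whose axes are the flange's). Camera axes: x right, y down, z forward; pixel columns grow to the right and rows downward; lengths in m; the calibration is good to about 2 mm. A picture is of the moment at which its call begins: read the wrist's pose just before it. get_calibration takes no time and is no camera call.
- job_done(): hands the job in; it is judged then, once.
The state is a dict: "time": time; "q": joint angles; "qd": joint speeds; "joint_efforts": joint torques, N m; "ee_pos": TCP position; "tcp_rot": TCP orientation; "wrist_force": force on the tool from outside, world axes, zero at the start; "torque": the same for the moment, N m; "opening": finger opening in m; "grasp_force": force on a finger pad.
Only numpy, scipy, OpenCV 4.12 (cv2) and the standard library are available. Lean on these libraries where they do the work, as an engineer would, in place of code of your own. Each camera call takes 0.05 s, during which the arm holds its last target. There are 200 camera calls.

TASK

Please swap the glue and the paint: the square glue bottle stands at the back of the wooden bottle stand, behind two tall bottles, and the small paint bottle stands in the metal tray. First stand both tall bottles aside on the cork mat and only then take the glue out and set it in the tray; put the paint in the middle of the glue's old place on the stand, and stand each tall bottle back exactly where it stood before. Keep every bottle upright all the time and leave all of them standing.

Things in the scene. Friction and masses are not known exactly. Their poses are not given: they have to be found in the camera images.
- tall_bottle: white round bottle, 51 mm across (body up to 128 mm, then a narrower black flip cap 28 mm across), 158 mm tall, with a mostly black label on one side, which may be turned away; 15 mm taller than the other, about 0.17 kg. Origin at the centre of its underside, z up. It starts on one of the two front felt rounds of the stand; which one differs from start to start
- short_bottle: white round bottle, 51 mm across (body up to 113 mm, then a narrower black flip cap 28 mm across), 143 mm tall, with a pale, printed label on one side, which may be turned away; 15 mm shorter than the other, about 0.15 kg. Origin at the centre of its underside, z up. It starts on one of the two front felt rounds of the stand; which one differs from start to start
- glue: square white glue bottle, body 44 x 44 mm and 41 mm high with rounded shoulders, round green cap 25 mm across above it, 62 mm tall in all, about 0.06 kg. Origin at the centre of its underside, z up, x and y square to its sides. It starts on the rear felt round of the stand
- paint: small round dropper bottle of model paint with a beige-grey body 25 mm across (up to 56 mm high) and a black cap 23 mm across above it, 82 mm tall, about 0.03 kg. Origin at the centre of its underside, z up. It starts standing in the tray, in the half on the tray's -y side (centre about 36 mm from the tray's middle)
- stand: fixed low wooden bottle stand, 124 mm (x; +x is the back, away from the robot) by 146 mm (y). Origin at the centre of its underside on the table. Upper surface 12 mm above the table; a fence 7 mm higher and 4 mm thick along back and sides, front open. Three flat grey felt rounds of 55 mm mark the places: front ones at (-27, +33) and (-27, -33) mm, rear one at (+27, 0) mm in its frame
- rear_place (a point): centre of the stand's rear felt round, on the upper surface, axes as the stand's: the glue's old place
- mat: fixed flat cork mat, 165 mm (its x) by 88 mm (its y), 4 mm thick; origin at the centre of its underside on the table. Empty at the start; both tall bottles fit on it one behind the other along x, 40 mm either side of its middle
- tray: fixed shallow aluminium tray, 150 mm (its x) by 122 mm (its y), rim 16 mm high, walls 4 mm thick, inner floor 4 mm above the table; origin at the centre of its underside on the table. Its +y half is empty at the start
Mind the look-alikes: they are no part of the job. What is shaped like the short_bottle but pink is not meant. Leave any blue look-alike of the glue alone.

How it is judged (in metres and radians):
On the way, in this order (a step that is already met when the one before it is completed fails the run):
1. both tall bottles stand upright on the cork mat, let go, and the glue is still in its old place (x of tall_bottle in the frame of mat between -0.0825 and 0.0825 m and y of tall_bottle in the frame of mat between -0.044 and 0.044 m and z of each of tall_bottle, short_bottle in the frame of mat below 0.01 m and x of short_bottle in the frame of mat between -0.0825 and 0.0825 m and y of short_bottle in the frame of mat between -0.044 and 0.044 m and linear speed of each of tall_bottle, short_bottle below 0.02 m/s and angle between each of tall_bottle, short_bottle's own z axis and vertical below 0.1 rad and contact force between the fingers and tall_bottle below 0.3 N and contact force between the fingers and short_bottle below 0.3 N and distance of glue from where it was at the start of the episode below 0.015 m), for 0.2 s.
2. the glue stands in the tray and the paint on the glue's old place, both let go (x of glue in the frame of tray between -0.055 and 0.055 m and y of glue in the frame of tray between -0.042 and 0.042 m and z of glue in the frame of tray below 0.01 m and horizontal distance between paint and rear_place below 0.015 m and z of paint in the frame of rear_place between -0.005 and 0.006 m and linear speed of each of glue, paint below 0.02 m/s and angle between each of glue, paint's own z axis and vertical below 0.1 rad and contact force between the fingers and glue below 0.3 N and contact force between the fingers and paint below 0.3 N), for 0.2 s.
At the end, for the whole second after the job is handed in: The glue stands inside the tray (centre within 55 mm along x and 42 mm along y of the tray's middle), the paint stands within 15 mm of the middle of the rear felt round, each tall bottle stands within 15 mm of where it stood at the start; all four are upright (within 0.1 rad), let go and at rest (all of step 2 and distance of each of tall_bottle, short_bottle from where it was at the start of the episode below 0.015 m and linear speed of each of tall_bottle, short_bottle below 0.02 m/s and angle between each of tall_bottle, short_bottle's own z axis and vertical below 0.1 rad and contact force between the fingers and tall_bottle below 0.3 N and contact force between the fingers and short_bottle below 0.3 N); the robot touches nothing.
It fails at once if one of the four bottles is tipped over (more than 0.6 rad) (angle between any of tall_bottle, short_bottle, glue, paint's own z axis and vertical above 0.6 rad).
It also fails if it takes over 144 s, if anything falls off the work surface, if the arm or the gripper's body presses on something with over 40 N, if the wrist force passes 120 N, or if a joint passes its speed limit or range.

## Working session

There is one attempt and no reset: what is moved stays moved. The work goes in short steps, Python scripts to look and compute and a tool call to move; the robot and the scene stay as the last step left them, time stands still between calls to the robot, and variables do not carry over. Pictures are saved under pics/ and viewed, at most 14 in all, crops included, and the job is handed in when it is done.

Besides the shell and the picture viewer there is one more tool, called after "Request:" as name(argument=value, ...) on one line, values as JSON. servo_tool: Moves the arm, as the interface text tells. Its arguments: {"type":"object","properties":{"moves":{"type":"array","items":{"type":"array","items":{"type":"number"}}},"claw":{"type":"number"},"force":{"type":"number"}},"required":["moves"]}

```bash
mkdir -p pics
python3 - <<'E'
from workcell import *
import cv2
for n in("scene","top"):
    im=camera(n); cv2.imwrite(f"pics/{n}0.png",im[:,:,::-1]); print(n,get_calibration(n))
o=get_obs();print(o["time"],o["ee_pos"],o["tcp_rot"],o["opening"])
print(get_calibration("wrist"))
E
```

```text
scene {'fx': 483.8458600393891, 'fy': 483.8458600393891, 'cx': 280.933012532433, 'cy': 221.01099359510243, 'rvec': array([ 1.89212116,  1.39378692, -0.63789493]), 'tvec': array([-0.17115149, -0.24563877,  1.22645376])}
top {'fx': 486.97211622517466, 'fy': 486.97211622517466, 'cx': 281.79404988210075, 'cy': 205.38607609302315, 'rvec': array([ 2.17320539, -2.15360066,  0.08436859]), 'tvec': array([0.02375779, 0.46314837, 0.94477126])}
0.1 [ 0.22607411 -0.50116565  0.23064616] [-1.79930581e+02  2.21884290e-03  2.42785266e+01] 0.08522373346272376
{'fx': 328.2596194185556, 'fy': 328.2596194185556, 'cx': 279.87980690816266, 'cy': 206.49217339319776, 'tool_from_camera': array([[-7.74228575e-04, -9.50988833e-01, -3.09224255e-01,
         8.03401041e-02],
       [ 9.99999606e-01, -8.70223456e-04,  1.72510785e-04,
        -1.83307400e-04],
       [-4.33150030e-04, -3.09223999e-01,  9.50989133e-01,
        -1.42322477e-01],
       [ 0.00000000e+00,  0.00000000e+00,  0.00000000e+00,
         1.00000000e+00]])}
```

View pics/scene0.png

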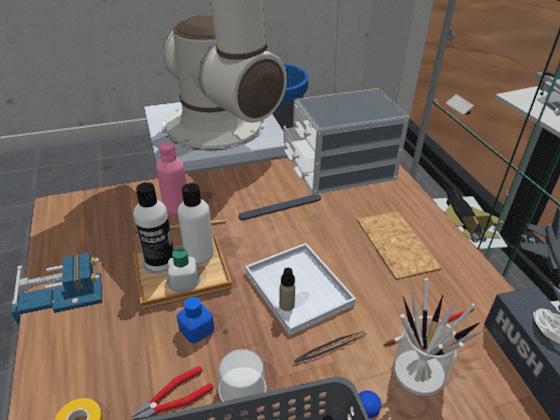

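View pics/top0.png

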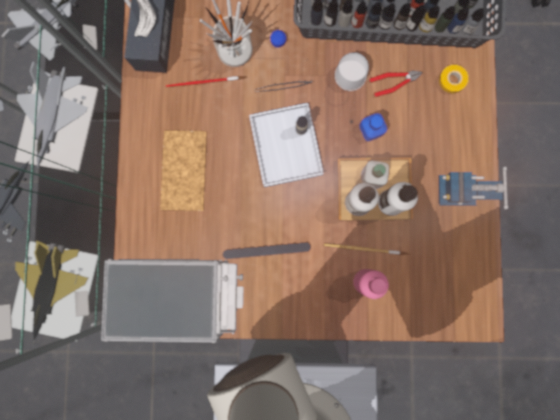

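The top view shows the tall bottle with the black label at about (405,195), the short white one at (363,195) and the glue with the green cap at (376,172). The paint is at (302,125) in the tray and the mat is at (184,170). The look-alikes to leave alone are the pink bottle at (372,285) and the blue square bottle at (374,127). I'll enlarge both views to confirm this and pick pixels.

Run:
```python
import cv2
a=cv2.imread("pics/top0.png")[95:235,235:435]; cv2.imwrite("pics/topc.png",cv2.resize(a,None,fx=4,fy=4,interpolation=cv2.INTER_CUBIC))
a=cv2.imread("pics/scene0.png")[175:335,120:360]; cv2.imwrite("pics/scenec.png",cv2.resize(a,None,fx=3.3333,fy=3.3333,interpolation=cv2.INTER_CUBIC))
```

```text
(no output)
```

View pics/topc.png

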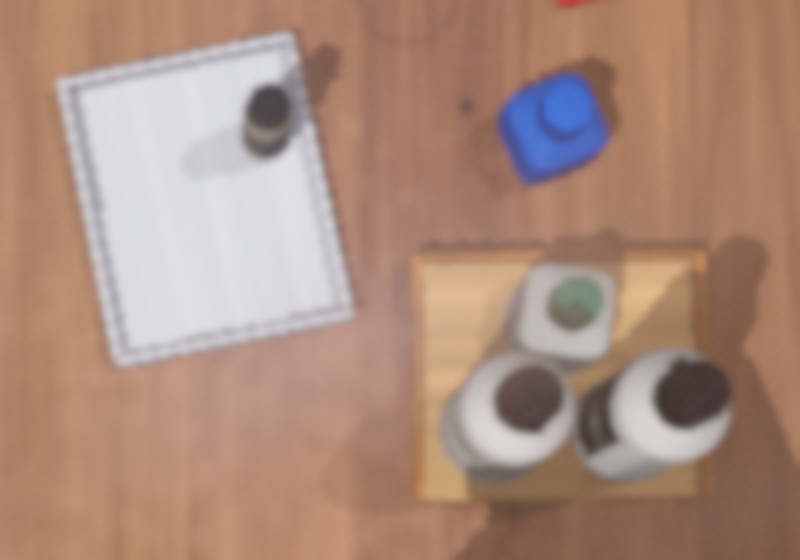

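View pics/scenec.png

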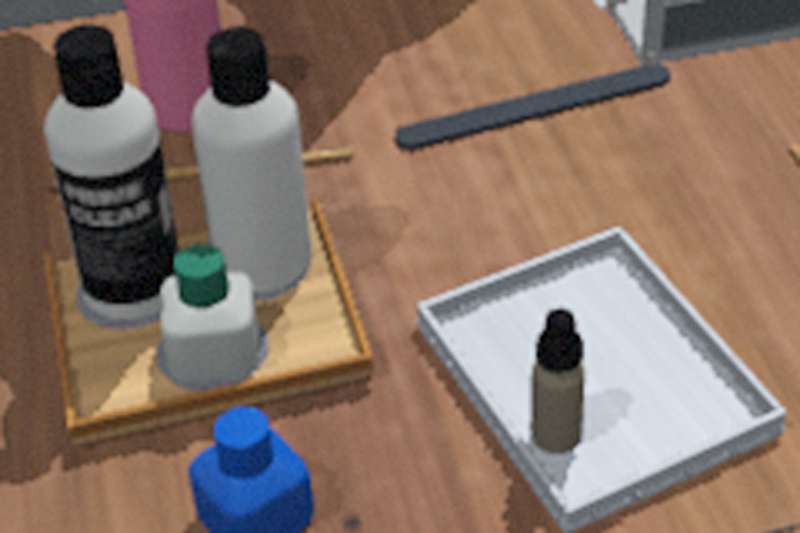

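```bash
cat > h.py <<'E'
from workcell import *
import cv2,numpy as np
def ray(n,p):
    c=get_calibration(n);R,_=cv2.Rodrigues(c["rvec"]);K=np.array([[c["fx"],0,c["cx"]],[0,c["fy"],c["cy"]],[0,0,1]])
    d=R.T@np.linalg.solve(K,[p[0],p[1],1]);return -R.T@c["tvec"],d
def plane(n,p,z):
    o,d=ray(n,p);return o+d*(z-o[2])/d[2]
def tri(p,q):
    a,d=ray("top",p);b,e=ray("scene",q)
    s=np.linalg.lstsq(np.c_[d,-e],b-a,rcond=None)[0]
    P,Q=a+s[0]*d,b+s[1]*e;return (P+Q)/2,np.linalg.norm(P-Q)
T=lambda u,v:(235+u/4-.4,95+v/4-.4)
S=lambda u,v:(120+u/3.3333-.35,175+v/3.3333-.35)
def seen_wrist(p,z,ob):
    c=get_calibration("wrist");from scipy.spatial.transform import Rotation as Ro
    M=c["tool_from_camera"];R=Ro.from_euler("xyz",ob["tcp_rot"],degrees=True).as_matrix()
    d=R@M[:3,:3]@np.array([(p[0]-c["cx"])/c["fx"],(p[1]-c["cy"])/c["fy"],1]);o=R@M[:3,3]+ob["ee_pos"]
    return o+d*(z-o[2])/d[2]
E
python3 - <<'E'
from h import *
np.set_printoptions(precision=4,suppress=True)
for k,t,s,z in [("tall",(693,385),(88,37),.17),("short",(530,394),(237,40),.155),("glue",(580,297),(200,255),.074),("paint",(272,98),(560,316),.086)]:
    print(k,tri(T(*t),S(*s)),plane("top",T(*t),z)[:2],plane("scene",S(*s),z)[:2])
st=np.array([plane("top",T(*p),z) for p,z in [((415,249),.019),((706,249),.019),((703,497),.012),((418,498),.012)]])
print("stand",st,st.mean(0))
ss=np.array([plane("scene",S(*p),.019) for p in [(372,352),(72,425)]]);print("stand back scene",ss)
tr=np.array([plane("top",T(*p),.016) for p in [(58,80),(294,31),(355,317),(118,367)]]);print("tray",tr,tr.mean(0))
ts=np.array([plane("scene",S(*p),.016) for p in [(785,412),(565,518),(420,308),(618,231)]]);print("trayS",ts,ts.mean(0))
d=tr[0]-tr[3];print(np.degrees(np.arctan2(d[1],d[0])))
im=cv2.imread("pics/top0.png");h=cv2.cvtColor(im,cv2.COLOR_BGR2HSV)
m=cv2.inRange(h,(10,110,120),(25,255,255));m[:, :140]=0;m[:,230:]=0;m[:110]=0;m[225:]=0
m=cv2.morphologyEx(m,cv2.MORPH_OPEN,np.ones((3,3)))
c=max(cv2.findContours(m,0,2)[0],key=cv2.contourArea);r=cv2.minAreaRect(c);print(r)
b=np.array([plane("top",p,.004) for p in cv2.boxPoints(r)]);print(b,b.mean(0),plane("top",(184,170.5),.004))
E
```

```text
tall (array([ 0.4747, -0.1856,  0.1722]), np.float64(0.00020821825458819455)) [ 0.475  -0.1863] [ 0.4715 -0.1856]
short (array([ 0.4724, -0.12  ,  0.1556]), np.float64(0.0005003100569496932)) [ 0.4725 -0.1204] [ 0.4718 -0.1197]
glue (array([ 0.5282, -0.1554,  0.0778]), np.float64(0.0015411312920755686)) [ 0.5287 -0.1569] [ 0.5243 -0.1545]
paint (array([ 0.6213, -0.0096,  0.0849]), np.float64(0.00260333385923743)) [ 0.6206 -0.0109] [ 0.6227 -0.0087]
stand [[ 0.5621 -0.0846  0.019 ]
 [ 0.5631 -0.2301  0.019 ]
 [ 0.4391 -0.2284  0.012 ]
 [ 0.4373 -0.0867  0.012 ]] [ 0.5004 -0.1574  0.0155]
stand back scene [[ 0.5572 -0.0823  0.019 ]
 [ 0.5619 -0.2261  0.019 ]]
tray [[ 0.649   0.0966  0.016 ]
 [ 0.6751 -0.0235  0.016 ]
 [ 0.5279 -0.0548  0.016 ]
 [ 0.5017  0.064   0.016 ]] [0.5884 0.0206 0.016 ]
trayS [[ 0.6491  0.0966  0.016 ]
 [ 0.6773 -0.0228  0.016 ]
 [ 0.5319 -0.0518  0.016 ]
 [ 0.5065  0.0637  0.016 ]] [0.5912 0.0215 0.016 ]
12.475284989567593
((178.5, 167.0), (114.0, 77.0), 90.0)
[[0.6611 0.3245 0.004 ]
 [0.6618 0.1643 0.004 ]
 [0.4258 0.1589 0.004 ]
 [0.4244 0.3155 0.004 ]] [0.5433 0.2408 0.004 ] [0.5348 0.2291 0.004 ]
```

The manual's scale: shifts go in shares of 60 cm and turns go in shares of pi rad. Converting my numbers, 31.4 cm / 60 = 0.5233, 24.7 cm / 60 = 0.4117, 1.147 rad / 3.1416 = 0.3651.

Request:
servo_tool(moves=[[0.1,0.1333,0.0167,0.0382],[0.2,0.2667,0.0167,0.0764],[0.3,0.4,0.0333,0.1146],[0.4117,0.5233,0.05,0.1592],[0.4117,0.5233,0.0667,0.1974],[0.4117,0.5233,0.0667,0.2355],[0.4117,0.5233,0.0667,0.2737],[0.4117,0.5233,0.0667,0.3119],[0.4117,0.5233,0.0667,0.3501],[0.4117,0.5233,0.0667,0.3651],[0.4117,0.5233,0.0667,0.3651],[0.4117,0.5233,0.0667,0.3651],[0.4117,0.5233,0.0667,0.3651],[0.4117,0.5233,0.0667,0.3651],[0.4117,0.5233,0.0667,0.3651],[0.4117,0.5233,0.0667,0.3651]], claw=0, force=40)

```text
time: 1.43
ee_pos: [0.4726, -0.1882, 0.2713]
tcp_rot: [-180.0, 0.0, 89.9]
wrist_force: [0.2, -0.4, 0.0]
opening: 0.0854
grasp_force: 0.0
```

Run:
```python
from h import *
o=get_obs();im=camera("wrist");cv2.imwrite("pics/w1.png",im[:,:,::-1]);print(o["time"],o["ee_pos"],o["tcp_rot"],o["q"],o["wrist_force"])
np.set_printoptions(precision=4,suppress=True)
print([plane("scene",p,.004) for p in [(358,215),(396,212),(438,263),(402,275)]])
print([plane("top",p,.004) for p in [(162,131),(206,131),(205,210),(160,210)]])
```

```text
1.4333 [ 0.47263745 -0.18816081  0.27127684] [-1.79997702e+02  3.36778620e-03  8.98923777e+01] [-2.17056750e+01  3.84146172e-01  9.79972008e+00  9.94164712e+01
 -3.97734299e-03  6.84019473e+01] [ 0.15091563 -0.43882389  0.00299748]
[array([0.4454, 0.1963, 0.004 ]), array([0.4584, 0.2723, 0.004 ]), array([0.608 , 0.2749, 0.004 ]), array([0.6155, 0.2002, 0.004 ])]
[array([0.6169, 0.2771, 0.004 ]), array([0.6174, 0.186 , 0.004 ]), array([0.454, 0.184, 0.004]), array([0.4533, 0.2757, 0.004 ])]
```

View pics/w1.png

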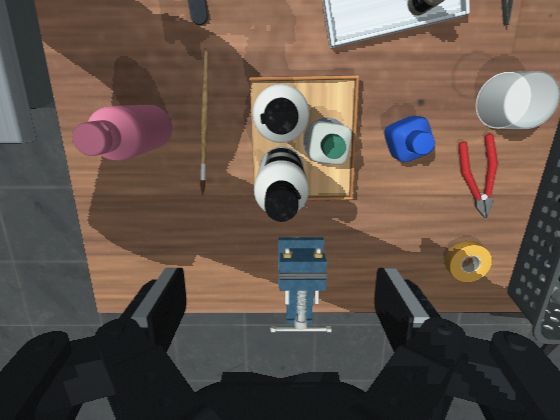

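The wrist view shows the tall bottle's cap at (281,204), the short one's at (280,116) and the glue cap at (334,146). The stand corners are at (357,77) and (352,198). I'll cast these to positions.

Run:
```python
from h import *
o=get_obs();np.set_printoptions(precision=4,suppress=True)
im=cv2.imread("pics/w1.png");hs=cv2.cvtColor(im,cv2.COLOR_BGR2HSV)
def blob(m,x0,y0,x1,y1):
    k=np.zeros_like(m);k[y0:y1,x0:x1]=m[y0:y1,x0:x1];c=max(cv2.findContours(k,0,2)[0],key=cv2.contourArea);return cv2.minEnclosingCircle(c),cv2.fitEllipse(c)[:2]
dk=cv2.inRange(hs,(0,0,0),(180,255,70))
for n,b,z in[("tall",(255,180,310,225),.17),("short",(255,92,305,142),.155)]:
    r=blob(dk,*b);print(n,r,seen_wrist(r[0][0],z,o))
g=cv2.inRange(hs,(60,80,20),(90,255,255));r=blob(g,315,128,355,165);print("glue",r,seen_wrist(r[0][0],.074,o))
for p in[(251,77),(358,77),(354,199)]:print(seen_wrist(p,.019,o))
```

```text
tall (((281.5, 200.89999389648438), 20.402544021606445), ((281.54736328125, 200.8973388671875), (35.31364440917969, 40.49013137817383))) [ 0.4749 -0.1829  0.17  ]
short (((279.2273864746094, 115.7691879272461), 18.68343734741211), ((280.2098388671875, 115.88359069824219), (34.85515594482422, 35.238311767578125))) [ 0.4733 -0.1199  0.155 ]
glue (((332.9482727050781, 145.67733764648438), 12.501468658447266), ((332.9247741699219, 145.8232879638672), (22.3799991607666, 24.55908203125))) [ 0.5281 -0.1532  0.074 ]
[ 0.4415 -0.084   0.019 ]
[ 0.5613 -0.0843  0.019 ]
[ 0.5665 -0.227   0.019 ]
```

To row units: -13.1 cm / 60 = -0.2183, -12.3 cm / 60 = -0.205.

Request:
servo_tool(moves=[[0.0017,0.0017,-0.05,0],[0.0017,0.0017,-0.1,0],[0.0017,0.0017,-0.15,0],[0.0017,0.0017,-0.1833,0],[0.0017,0.0017,-0.205,0],[0.0017,0.0017,-0.2183,0],[0.0017,0.0017,-0.2183,0],[0.0017,0.0017,-0.2183,0]])

```text
time: 2.15
ee_pos: [0.4741, -0.1866, 0.1408]
tcp_rot: [180.0, 0.0, 90.0]
wrist_force: [0.1, -0.5, 0.5]
opening: 0.0851
grasp_force: 0.0
```

Request:
servo_tool(moves=[[0,0,0,0],[0,0,0,0],[0,0,0,0],[0,0,0,0],[0,0,0,0],[0,0,0,0],[0,0,0,0],[0,0,0,0],[0,0,0,0],[0,0,0,0]], claw=1, force=40)

```text
time: 2.98
ee_pos: [0.4747, -0.1866, 0.1417]
tcp_rot: [179.9, 0.0, 90.0]
wrist_force: [-1.1, -0.6, 6.2]
opening: 0.0484
grasp_force: 40.8
```

Run:
```python
from h import *
o=get_obs();print(o["ee_pos"],o["opening"],o["grasp_force"],o["wrist_force"])
a=camera("wrist")[150:,100:460,::-1];s=camera("scene")[150:290,60:260,::-1]
cv2.imwrite("pics/g1.png",np.hstack([cv2.resize(a,(400,300)),cv2.resize(s,(400,300))]))
```

```text
[ 0.47465792 -0.18656518  0.14167004] 0.048382034739812944 40.76687157154083 [-1.10525858 -0.61713547  6.1986258 ]
```

View pics/g1.png

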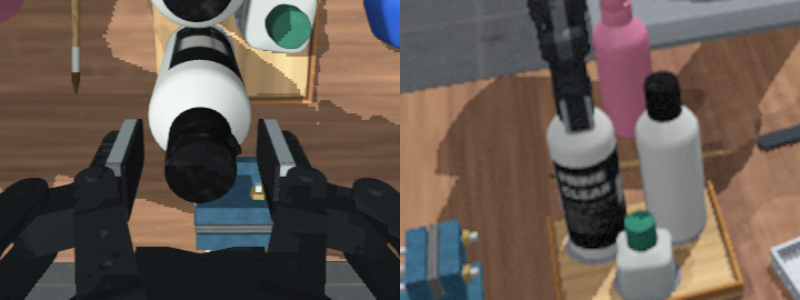

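The pads pinched the shoulder, which the wrist view confirms. I'll open and take the body lower down, leaving the palm just clear of the cap.

To row units: -3.5 cm / 60 = -0.0583, -3 cm / 60 = -0.05.

Request:
servo_tool(moves=[[0,0,0,0],[0,0,0,0],[0,0,0,0],[0,0,0,0],[0,0,0,0],[0,0,0,0],[0,0,0,0],[0,0,0,0],[0,0,-0.0167,0],[0,0,-0.0333,0],[0,0,-0.05,0],[0,0,-0.0583,0],[0,0,-0.0583,0],[0,0,-0.0583,0]], claw=0)

```text
time: 4.25
ee_pos: [0.4739, -0.1862, 0.1047]
tcp_rot: [-179.9, -0.0, 90.0]
wrist_force: [0.2, 0.8, 0.1]
opening: 0.0855
grasp_force: 0.0
```

Request:
servo_tool(moves=[[0,0,0,0],[0,0,0,0],[0,0,0,0],[0,0,0,0],[0,0,0,0],[0,0,0,0],[0,0,0,0],[0,0,0,0],[0,0,0,0],[0,0,0,0]], claw=1, force=40)

```text
time: 5.08
ee_pos: [0.4743, -0.1865, 0.1059]
tcp_rot: [180.0, 0.0, 90.0]
wrist_force: [-2.3, -0.9, 5.2]
opening: 0.0501
grasp_force: 41.5
```

To row units: 17 cm / 60 = 0.2833, 2.4 cm / 60 = 0.04.

Request:
servo_tool(moves=[[0,0,0.0067,0],[0,0,0.02,0],[0,0,0.04,0],[0,0,0.0667,0],[0,0,0.1,0],[0,0,0.1367,0],[0,0,0.175,0],[0,0,0.2117,0],[0,0,0.2433,0],[0,0,0.2667,0],[0,0,0.28,0],[0,0,0.2833,0],[0,0,0.2833,0]])

```text
time: 6.17
ee_pos: [0.4743, -0.1864, 0.2757]
tcp_rot: [180.0, 0.0, 90.0]
wrist_force: [-0.1, 0.2, -2.1]
opening: 0.0502
grasp_force: 42.0
```

To row units: 41.5 cm / 60 = 0.6917, 40.7 cm / 60 = 0.6783, 1.571 rad / 3.1416 = 0.5001.

Request:
servo_tool(moves=[[0.0017,0.0083,0,0.0095],[0.0067,0.025,0,0.0255],[0.0133,0.05,0,0.0509],[0.0217,0.0867,0,0.0828],[0.0317,0.13,0,0.1178],[0.0433,0.1767,0,0.1528],[0.055,0.2267,0,0.1878],[0.0667,0.2767,0,0.2228],[0.08,0.3283,0,0.2578],[0.0933,0.38,0,0.2928],[0.105,0.4317,0,0.3279],[0.1183,0.4833,0,0.3629],[0.13,0.5333,0,0.3979],[0.1417,0.58,0,0.4297],[0.1517,0.6217,0,0.4552],[0.16,0.655,0,0.4775],[0.165,0.6783,0,0.4934],[0.1683,0.6917,0,0.5001],[0.1683,0.6917,0,0.5001],[0.1683,0.6917,0,0.5001]])

```text
time: 7.83
ee_pos: [0.5749, 0.2285, 0.2745]
tcp_rot: [-180.0, -0.1, 180.0]
wrist_force: [-0.4, 0.4, -2.3]
opening: 0.0501
grasp_force: 42.0
```

Run:
```python
from h import *
o=get_obs();print(o["time"],o["ee_pos"],o["tcp_rot"],o["opening"],o["grasp_force"],o["wrist_force"],o["q"])
a=camera("scene")[60:340,200:500,::-1];s=camera("wrist")[:,:,::-1]
cv2.imwrite("pics/c1.png",np.hstack([cv2.resize(a,(400,373)),cv2.resize(s,(400,373))]))
```

```text
7.8333 [0.57487797 0.22853778 0.27453734] [-1.79956693e+02 -7.08732162e-02  1.79989216e+02] 0.05009543780746054 42.04401254653931 [-0.35293261  0.4163523  -2.25851434] [ 2.16863348e+01  1.64026785e+01  2.81345667e+01  1.01813751e+02
 -1.40364944e-02  2.16971020e+01]
```

View pics/c1.png

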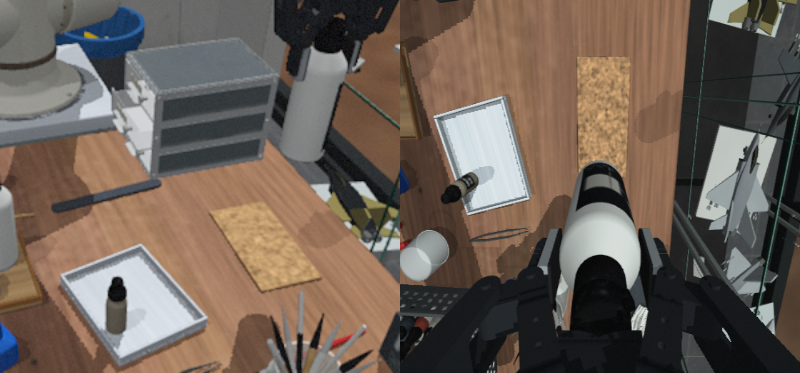

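The bottle hangs upright above the mat. I'll lower it and release.

To row units: -17.6 cm / 60 = -0.2933, -17.5 cm / 60 = -0.2917.

Request:
servo_tool(moves=[[0,0,-0.0083,0],[0,0,-0.025,0],[0,0,-0.05,0],[0,0,-0.0833,0],[0,0,-0.12,0],[0,0,-0.1583,0],[0,0,-0.195,0],[0,0,-0.2267,0],[0,0,-0.2517,0],[0,0,-0.27,0],[0,0,-0.2817,0],[0,0,-0.2867,0],[0,0,-0.29,0],[0,0,-0.2917,0],[0,0,-0.2933,0],[0,0,-0.2933,0],[0,0,-0.2933,0]])

```text
time: 9.35
ee_pos: [0.5754, 0.2288, 0.0998]
tcp_rot: [180.0, 0.0, -180.0]
wrist_force: [0.3, -0.3, -2.4]
opening: 0.0502
grasp_force: 42.1
```

To row units: 17.5 cm / 60 = 0.2917, 16.5 cm / 60 = 0.275.

Request:
servo_tool(moves=[[0,0,0,0],[0,0,0,0],[0,0,0,0],[0,0,0,0],[0,0,0,0],[0,0,0,0],[0,0,0,0],[0,0,0,0],[0,0,0,0],[0,0,0.0333,0],[0,0,0.075,0],[0,0,0.125,0],[0,0,0.175,0],[0,0,0.225,0],[0,0,0.275,0],[0,0,0.2917,0],[0,0,0.2917,0]], claw=0)

```text
time: 10.77
ee_pos: [0.5759, 0.2289, 0.2777]
tcp_rot: [179.9, 0.3, -180.0]
wrist_force: [1.2, -0.0, -0.3]
opening: 0.0853
grasp_force: 0.0
```

To row units: -34.9 cm / 60 = -0.5817, -10.2 cm / 60 = -0.17, -1.571 rad / 3.1416 = -0.5001.

Request:
servo_tool(moves=[[-0.0117,-0.0417,0,-0.0382],[-0.025,-0.0833,0,-0.0764],[-0.0367,-0.125,0,-0.1146],[-0.05,-0.1667,0,-0.1528],[-0.0617,-0.2083,0,-0.191],[-0.0733,-0.25,0,-0.2292],[-0.085,-0.2917,0,-0.2674],[-0.0967,-0.3333,0,-0.3056],[-0.1083,-0.375,0,-0.3438],[-0.12,-0.4167,0,-0.382],[-0.1333,-0.4667,0,-0.4202],[-0.1467,-0.5167,0,-0.4584],[-0.16,-0.5583,0,-0.4902],[-0.17,-0.5817,0,-0.5001],[-0.17,-0.5817,0,-0.5001],[-0.17,-0.5817,0,-0.5001],[-0.17,-0.5817,0,-0.5001]])

```text
time: 12.18
ee_pos: [0.4732, -0.1199, 0.2735]
tcp_rot: [-179.9, -0.0, 90.1]
wrist_force: [1.2, -0.0, -0.8]
opening: 0.0853
grasp_force: 0.0
```

Run:
```python
from h import *
np.set_printoptions(precision=4,suppress=True)
o=get_obs();print(o["time"],o["ee_pos"],o["tcp_rot"])
a=camera("scene")[:,:,::-1];w=camera("wrist")[:,:,::-1].copy()
cv2.imwrite("pics/c2.png",np.hstack([cv2.resize(a[160:300,330:470],(400,400)),cv2.resize(w[100:380,120:400],(400,400))]))
```

```text
12.1833 [ 0.4732 -0.1199  0.2735] [-179.9479   -0.0281   90.0534]
```

View pics/c2.png

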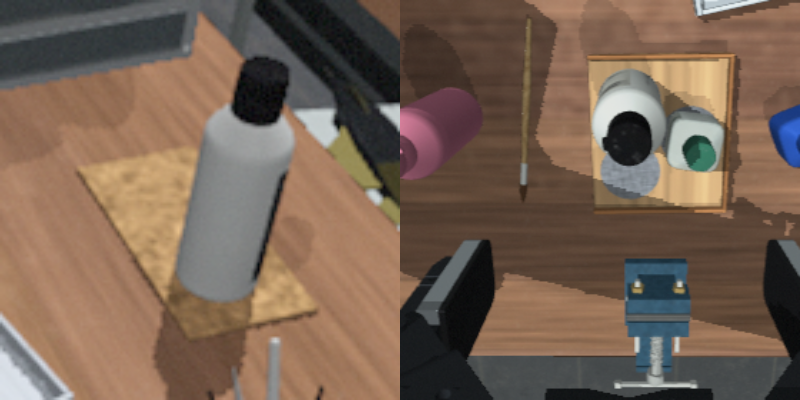

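The tall bottle stands on the mat. The short one stands ahead, with its cap at (629,137) in the picture. I'll grasp it now.

To row units: -18.3 cm / 60 = -0.305, -18 cm / 60 = -0.3.

Request:
servo_tool(moves=[[0,0,-0.05,0],[0,0,-0.1,0],[0,0,-0.15,0],[0,0,-0.2,0],[0,0,-0.25,0],[0,0,-0.2833,0],[0,0,-0.3,0],[0,0,-0.305,0],[0,0,-0.305,0],[0,0,-0.305,0]])

```text
time: 13.12
ee_pos: [0.474, -0.1202, 0.0927]
tcp_rot: [179.9, 0.0, 90.0]
wrist_force: [-0.0, 0.5, -0.2]
opening: 0.0851
grasp_force: 0.0
```

Request:
servo_tool(moves=[[0,0,0,0],[0,0,0,0],[0,0,0,0],[0,0,0,0],[0,0,0,0],[0,0,0,0],[0,0,0,0],[0,0,0,0],[0,0,0,0],[0,0,0,0]], claw=1)

```text
time: 13.95
ee_pos: [0.4736, -0.1205, 0.0923]
tcp_rot: [179.9, 0.0, 90.0]
wrist_force: [-1.4, -0.2, 5.4]
opening: 0.0502
grasp_force: 41.1
```

To row units: 18.5 cm / 60 = 0.3083, 18.2 cm / 60 = 0.3033.

Request:
servo_tool(moves=[[0,0,0.0067,0],[0,0,0.02,0],[0,0,0.04,0],[0,0,0.0667,0],[0,0,0.1,0],[0,0,0.1367,0],[0,0,0.175,0],[0,0,0.2117,0],[0,0,0.2433,0],[0,0,0.2667,0],[0,0,0.2883,0],[0,0,0.3033,0],[0,0,0.3083,0],[0,0,0.3083,0]])

```text
time: 15.12
ee_pos: [0.4734, -0.1204, 0.2772]
tcp_rot: [179.9, 0.0, 90.0]
wrist_force: [-0.2, -0.4, -2.2]
opening: 0.0503
grasp_force: 41.9
```

To row units: 34.9 cm / 60 = 0.5817, 19.3 cm / 60 = 0.3217, 1.571 rad / 3.1416 = 0.5001.

Request:
servo_tool(moves=[[0.0017,0.0083,0,0.0095],[0.0033,0.025,0,0.0318],[0.005,0.05,0,0.0605],[0.0067,0.08,0,0.0923],[0.0083,0.115,0,0.1273],[0.01,0.1533,0,0.1623],[0.0117,0.1933,0,0.1974],[0.0133,0.235,0,0.2324],[0.015,0.2783,0,0.2674],[0.0167,0.3217,0,0.3024],[0.0183,0.365,0,0.3374],[0.02,0.4083,0,0.3724],[0.0217,0.45,0,0.4074],[0.025,0.4883,0,0.4393],[0.0267,0.5233,0,0.4615],[0.0283,0.5517,0,0.4806],[0.03,0.5717,0,0.4934],[0.03,0.5817,0,0.5001],[0.03,0.5817,0,0.5001],[0.03,0.5817,0,0.5001]])

```text
time: 16.78
ee_pos: [0.491, 0.2283, 0.276]
tcp_rot: [-180.0, -0.0, 180.0]
wrist_force: [0.1, 0.4, -1.8]
opening: 0.0499
grasp_force: 41.9
```

To row units: -19.2 cm / 60 = -0.32, -19.1 cm / 60 = -0.3183.

Request:
servo_tool(moves=[[0,0,-0.0083,0],[0,0,-0.025,0],[0,0,-0.05,0],[0,0,-0.0833,0],[0,0,-0.12,0],[0,0,-0.1583,0],[0,0,-0.1983,0],[0,0,-0.2367,0],[0,0,-0.27,0],[0,0,-0.295,0],[0,0,-0.3083,0],[0,0,-0.3133,0],[0,0,-0.3167,0],[0,0,-0.3183,0],[0,0,-0.32,0],[0,0,-0.32,0],[0,0,-0.32,0]])

```text
time: 18.2
ee_pos: [0.4915, 0.2288, 0.0849]
tcp_rot: [180.0, 0.0, -180.0]
wrist_force: [-0.7, -0.8, -1.8]
opening: 0.05
grasp_force: 41.9
```

To row units: 18.5 cm / 60 = 0.3083, 16.5 cm / 60 = 0.275.

Request:
servo_tool(moves=[[0,0,0,0],[0,0,0,0],[0,0,0,0],[0,0,0,0],[0,0,0,0],[0,0,0,0],[0,0,0,0],[0,0,0,0],[0,0,0,0],[0,0,0.0333,0],[0,0,0.075,0],[0,0,0.125,0],[0,0,0.175,0],[0,0,0.225,0],[0,0,0.275,0],[0,0,0.3083,0],[0,0,0.3083,0],[0,0,0.3083,0]], claw=0)

```text
time: 19.7
ee_pos: [0.4917, 0.2289, 0.2702]
tcp_rot: [180.0, 0.1, -180.0]
wrist_force: [-0.2, -0.3, 0.1]
opening: 0.0854
grasp_force: 0.0
```

Request:
servo_tool(moves=[[0.0067,-0.0667,0,0],[0.0133,-0.1333,0,0],[0.02,-0.2,0,0],[0.0267,-0.2667,0,0],[0.0333,-0.3333,0,0],[0.04,-0.4,0,0],[0.0467,-0.4667,0,0],[0.0533,-0.5333,0,0],[0.0567,-0.5833,0,0],[0.06,-0.625,0,0],[0.06,-0.64,0,0],[0.06,-0.64,0,0],[0.06,-0.64,0,0],[0.06,-0.64,0,0]])

```text
time: 20.87
ee_pos: [0.5271, -0.1542, 0.2689]
tcp_rot: [180.0, -0.0, -179.9]
wrist_force: [0.4, 0.2, 0.8]
opening: 0.0853
grasp_force: 0.0
```

Run:
```python
from h import *
np.set_printoptions(precision=4,suppress=True)
o=get_obs();print(o["time"],o["ee_pos"],o["tcp_rot"])
w=camera("wrist")[:,:,::-1].copy();cv2.imwrite("pics/w3.png",w)
a=camera("scene")[:,:,::-1]
cv2.imwrite("pics/c3.png",np.hstack([cv2.resize(a[160:300,330:470],(300,300)),cv2.resize(w[80:330,180:430],(500,500))[:500],][0:1]+[cv2.resize(w[80:330,180:430],(300,300))]))
cv2.imwrite("pics/c3w.png",cv2.resize(w[60:310,170:420],(600,600),interpolation=cv2.INTER_CUBIC))
hs=cv2.cvtColor(w,cv2.COLOR_BGR2HSV);g=cv2.inRange(hs,(60,80,20),(90,255,255))
c=max(cv2.findContours(g,0,2)[0],key=cv2.contourArea);p=cv2.minEnclosingCircle(c);print(p,seen_wrist(p[0],.074,o))
```

```text
20.8667 [ 0.5271 -0.1542  0.2689] [ 179.9685   -0.0372 -179.9415]
((279.5, 178.5), 12.747649192810059) [ 0.5272 -0.1541  0.074 ]
```

View pics/c3w.png

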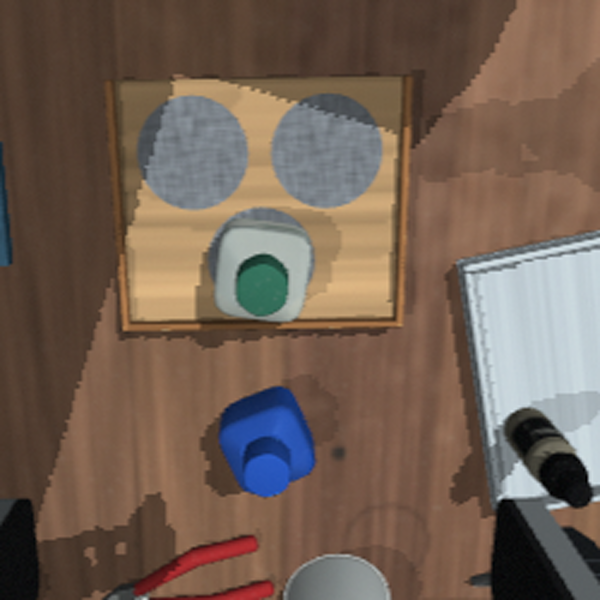

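View pics/c3.png

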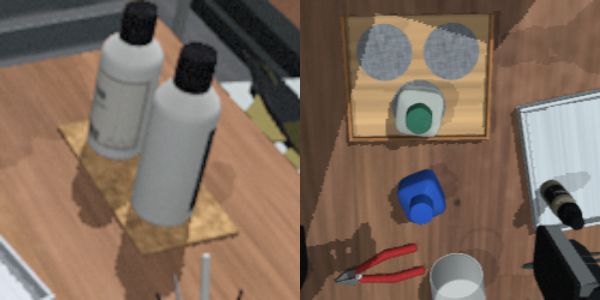

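Both bottles stand on the mat. The felt rounds show at (193,152), (327,150) and about (261,262) in the crop. The glue's cap is at (262,284), and the glue is turned about -5°.

Run:
```python
from h import *
np.set_printoptions(precision=4,suppress=True)
o=get_obs();W=lambda u,v:(170+u/2.4-.3,60+v/2.4-.3)
a=seen_wrist(W(193,152),.012,o);b=seen_wrist(W(327,150.5),.012,o);m=(a+b)/2;d=(b-a)/np.linalg.norm(b-a);print(a,b,m+.054*np.array([d[1],-d[0],0]),seen_wrist(W(261.5,260),.012,o))
print("paint top",seen_wrist(W(572,484),.086,o),"base",seen_wrist(W(524,425),.006,o))
print("tray corners",[seen_wrist(W(*p),.016,o) for p in[(460,262),(490,505)]])
for p in[(120,328),(402,325),(413,74),(107,80)]:print(seen_wrist(W(*p),.019,o))
```

```text
[ 0.475  -0.1889  0.012 ] [ 0.4742 -0.1229  0.012 ] [ 0.5286 -0.1552  0.012 ] [ 0.5288 -0.1551  0.012 ]
paint top [ 0.6181 -0.0122  0.086 ] base [ 0.6231 -0.0087  0.006 ]
tray corners [array([ 0.5289, -0.0541,  0.016 ]), array([ 0.6677, -0.0264,  0.016 ])]
[ 0.5633 -0.2285  0.019 ]
[ 0.5615 -0.0823  0.019 ]
[ 0.4388 -0.0839  0.019 ]
[ 0.4416 -0.2279  0.019 ]
```

To row units: -24 cm / 60 = -0.4, -23 cm / 60 = -0.3833, -0.09 rad / 3.1416 = -0.0286.

Request:
servo_tool(moves=[[0,0,-0.05,-0.0159],[0,0,-0.1,-0.0286],[0,0,-0.15,-0.0286],[0,0,-0.2,-0.0286],[0,0,-0.25,-0.0286],[0,0,-0.3,-0.0286],[0,0,-0.35,-0.0286],[0,0,-0.3833,-0.0286],[0,0,-0.4,-0.0286],[0,0,-0.4,-0.0286],[0,0,-0.4,-0.0286]])

```text
time: 21.88
ee_pos: [0.5275, -0.1549, 0.03]
tcp_rot: [-180.0, 0.0, 174.9]
wrist_force: [0.2, -0.5, 0.5]
opening: 0.0852
grasp_force: 0.0
```

Request:
servo_tool(moves=[[0,0,0,0],[0,0,0,0],[0,0,0,0],[0,0,0,0],[0,0,0,0],[0,0,0,0],[0,0,0,0],[0,0,0,0],[0,0,0,0],[0,0,0,0]], claw=1, force=30)

```text
time: 22.72
ee_pos: [0.5278, -0.1554, 0.0306]
tcp_rot: [-180.0, 0.1, 174.9]
wrist_force: [-1.2, 0.9, 5.4]
opening: 0.0416
grasp_force: 30.3
```

The opening of 41.6 mm suggests the pads are near the rounded shoulder, so I'll regrasp 9 mm lower.

To row units: -0.9 cm / 60 = -0.015, -0.5 cm / 60 = -0.0083.

Request:
servo_tool(moves=[[0,0,0,0],[0,0,0,0],[0,0,0,0],[0,0,0,0],[0,0,0,0],[0,0,0,0],[0,0,0,0],[0,0,0,0],[0,0,-0.0083,0],[0,0,-0.015,0],[0,0,-0.015,0]], claw=0)

```text
time: 23.63
ee_pos: [0.5265, -0.1552, 0.019]
tcp_rot: [180.0, -0.1, 174.9]
wrist_force: [-0.8, -0.3, -0.3]
opening: 0.0852
grasp_force: 0.0
```

Request:
servo_tool(moves=[[0,0,0,0],[0,0,0,0],[0,0,0,0],[0,0,0,0],[0,0,0,0],[0,0,0,0],[0,0,0,0],[0,0,0,0],[0,0,0,0],[0,0,0,0]], claw=1, force=30)

```text
time: 24.47
ee_pos: [0.5274, -0.1553, 0.0206]
tcp_rot: [180.0, 0.0, 174.9]
wrist_force: [-0.3, 1.7, 6.5]
opening: 0.042
grasp_force: 31.1
```

Request:
servo_tool(moves=[[0,0,0.0067,0],[0,0,0.02,0],[0,0,0.0417,0],[0,0,0.0667,0],[0,0,0.0967,0],[0,0,0.125,0],[0,0,0.15,0],[0,0,0.1667,0],[0,0,0.1667,0],[0,0,0.1667,0]])

```text
time: 25.3
ee_pos: [0.5273, -0.1554, 0.1204]
tcp_rot: [-180.0, 0.0, 174.9]
wrist_force: [-0.8, -0.3, -1.3]
opening: 0.0422
grasp_force: 30.3
```

To row units: 19.6 cm / 60 = 0.3267, 1.3 cm / 60 = 0.0217, 0.31 rad / 3.1416 = 0.0987.

Request:
servo_tool(moves=[[0.0017,0.0067,0,0.0064],[0.005,0.0217,0,0.0159],[0.01,0.05,0,0.0255],[0.0167,0.0833,0,0.035],[0.0233,0.1217,0,0.0446],[0.03,0.1617,0,0.0541],[0.0367,0.2,0,0.0637],[0.045,0.2383,0,0.0732],[0.0517,0.2733,0,0.0828],[0.0567,0.3,0,0.0923],[0.06,0.3183,0,0.0955],[0.0617,0.3267,0,0.0987],[0.0617,0.3267,0,0.0987],[0.0617,0.3267,0,0.0987]])

```text
time: 26.47
ee_pos: [0.564, 0.0405, 0.12]
tcp_rot: [-180.0, -0.0, -167.4]
wrist_force: [-0.3, 0.2, -0.7]
opening: 0.0419
grasp_force: 30.3
```

To row units: -10.6 cm / 60 = -0.1767, -10.4 cm / 60 = -0.1733.

Request:
servo_tool(moves=[[0,0,-0.0083,0],[0,0,-0.025,0],[0,0,-0.05,0],[0,0,-0.0833,0],[0,0,-0.1167,0],[0,0,-0.1417,0],[0,0,-0.16,0],[0,0,-0.17,0],[0,0,-0.1733,0],[0,0,-0.1767,0],[0,0,-0.1767,0],[0,0,-0.1767,0]])

```text
time: 27.47
ee_pos: [0.5647, 0.0406, 0.0151]
tcp_rot: [-180.0, 0.1, -167.4]
wrist_force: [-0.5, 0.2, -0.4]
opening: 0.0419
grasp_force: 30.3
```

To row units: 22 cm / 60 = 0.3667, 20 cm / 60 = 0.3333.

Request:
servo_tool(moves=[[0,0,0,0],[0,0,0,0],[0,0,0,0],[0,0,0,0],[0,0,0,0],[0,0,0,0],[0,0,0,0],[0,0,0,0],[0,0,0,0],[0,0,0.0333,0],[0,0,0.0833,0],[0,0,0.1333,0],[0,0,0.1833,0],[0,0,0.2333,0],[0,0,0.2833,0],[0,0,0.3333,0],[0,0,0.3667,0],[0,0,0.3667,0],[0,0,0.3667,0]], claw=0)

```text
time: 29.05
ee_pos: [0.5647, 0.0407, 0.2353]
tcp_rot: [-180.0, 0.1, -167.4]
wrist_force: [0.4, -0.2, -1.4]
opening: 0.0855
grasp_force: 0.0
```

Run:
```python
from h import *
np.set_printoptions(precision=4,suppress=True)
o=get_obs();print(o["time"],o["ee_pos"],o["tcp_rot"])
w=camera("wrist")[:,:,::-1].copy()
cv2.imwrite("pics/c4.png",cv2.resize(w[60:310,170:420],(600,600),interpolation=cv2.INTER_CUBIC))
```

```text
29.05 [0.5647 0.0407 0.2353] [-179.9824    0.1228 -167.3845]
```

View pics/c4.png

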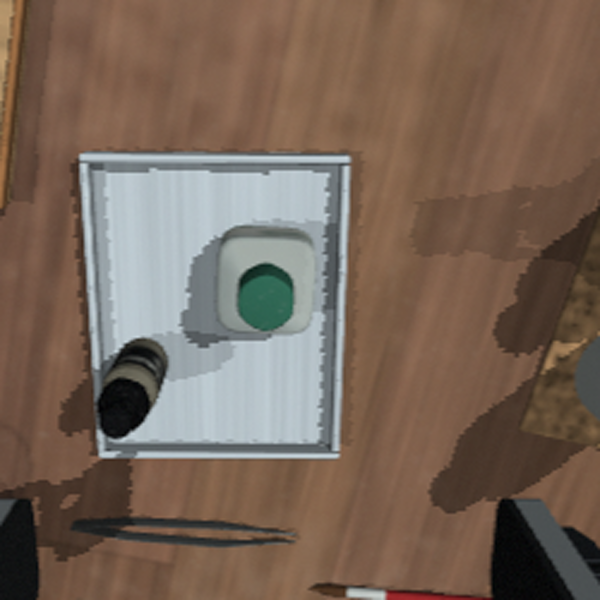

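The glue stands in the tray, cap at (266,296). The paint's cap is at (122,408). I'll move over the paint and refine.

To row units: 5.6 cm / 60 = 0.0933, -5.1 cm / 60 = -0.085.

Request:
servo_tool(moves=[[0.0333,-0.0333,0,0],[0.0667,-0.0667,0,0],[0.0933,-0.085,0,0],[0.0933,-0.085,0,0],[0.0933,-0.085,0,0],[0.0933,-0.085,0,0],[0.0933,-0.085,0,0],[0.0933,-0.085,0,0]])

```text
time: 29.77
ee_pos: [0.6196, -0.0097, 0.2344]
tcp_rot: [180.0, 0.0, -167.3]
wrist_force: [-0.5, 0.7, -0.1]
opening: 0.0854
grasp_force: 0.0
```

Run:
```python
from h import *
np.set_printoptions(precision=4,suppress=True)
o=get_obs();print(o["time"],o["ee_pos"],o["tcp_rot"])
w=camera("wrist")[:,:,::-1].copy();cv2.imwrite("pics/w5.png",w)
hs=cv2.cvtColor(w,cv2.COLOR_BGR2HSV);dk=cv2.inRange(hs,(0,0,0),(180,255,60));dk[:,:220]=0;dk[:,340:]=0;dk[:120]=0;dk[260:]=0
c=max(cv2.findContours(dk,0,2)[0],key=cv2.contourArea);print(cv2.boundingRect(c))
x,y,ww,h=cv2.boundingRect(c)
for z in(.06,.086):print(z,seen_wrist((x+ww/2,y+h/2),z,o),seen_wrist((x+ww/2,y+h),z,o))
```

```text
29.7667 [ 0.6196 -0.0097  0.2344] [ 179.9936    0.0004 -167.3403]
(269, 177, 23, 24)
0.06 [ 0.6256 -0.0076  0.06  ] [ 0.6378 -0.0048  0.06  ]
0.086 [ 0.6188 -0.0091  0.086 ] [ 0.63   -0.0066  0.086 ]
```

To row units: -21.2 cm / 60 = -0.3533, -21 cm / 60 = -0.35.

Request:
servo_tool(moves=[[0.0033,0.0017,-0.05,0],[0.0033,0.0017,-0.1,0],[0.0033,0.0017,-0.15,0],[0.0033,0.0017,-0.2,0],[0.0033,0.0017,-0.25,0],[0.0033,0.0017,-0.3,0],[0.0033,0.0017,-0.3333,0],[0.0033,0.0017,-0.35,0],[0.0033,0.0017,-0.3533,0],[0.0033,0.0017,-0.3533,0]])

```text
time: 30.65
ee_pos: [0.6222, -0.0091, 0.0227]
tcp_rot: [-180.0, 0.0, -167.4]
wrist_force: [-0.1, 0.3, 0.1]
opening: 0.0852
grasp_force: 0.0
```

Request:
servo_tool(moves=[[0,0,0,0],[0,0,0,0],[0,0,0,0],[0,0,0,0],[0,0,0,0],[0,0,0,0],[0,0,0,0],[0,0,0,0],[0,0,0,0],[0,0,0,0],[0,0,0,0],[0,0,0,0],[0,0,0,0]], claw=1, force=25)

```text
time: 31.73
ee_pos: [0.6225, -0.0093, 0.0229]
tcp_rot: [-180.0, 0.1, -167.4]
wrist_force: [-0.6, -0.0, 5.4]
opening: 0.0244
grasp_force: 25.6
```

Run:
```python
from h import *
np.set_printoptions(precision=4,suppress=True)
o=get_obs();print(o["time"],o["ee_pos"],o["opening"],o["grasp_force"],o["wrist_force"])
w=camera("wrist")[:,:,::-1];s=camera("scene")[230:350,230:370,::-1]
cv2.imwrite("pics/c6.png",np.hstack([cv2.resize(w[100:400,130:430],(400,400)),cv2.resize(s,(400,400))]))
```

```text
31.7333 [ 0.6225 -0.0093  0.0229] 0.024381936933094688 25.55298238992691 [-0.6236 -0.0468  5.4255]
```

View pics/c6.png

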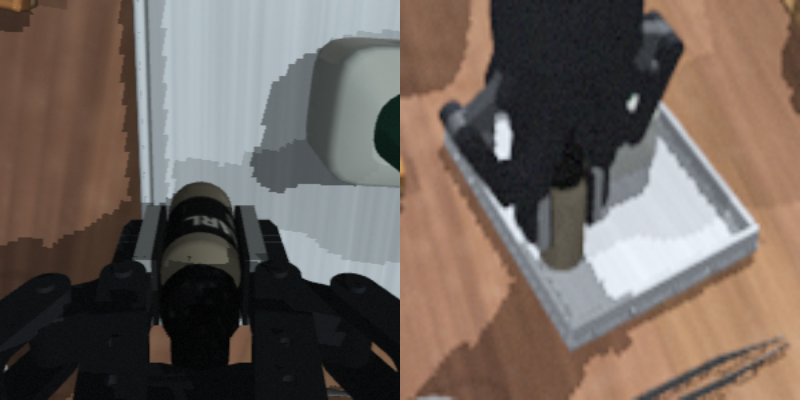

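To row units: 11 cm / 60 = 0.1833, 10.7 cm / 60 = 0.1783.

Request:
servo_tool(moves=[[0,0,0.0067,0],[0,0,0.02,0],[0,0,0.0417,0],[0,0,0.0667,0],[0,0,0.1,0],[0,0,0.1333,0],[0,0,0.1617,0],[0,0,0.1783,0],[0,0,0.1833,0],[0,0,0.1833,0]])

```text
time: 32.67
ee_pos: [0.6226, -0.0094, 0.1333]
tcp_rot: [-180.0, 0.1, -167.4]
wrist_force: [0.2, -0.2, -0.2]
opening: 0.0242
grasp_force: 25.1
```

To row units: -14.6 cm / 60 = -0.2433, -14.3 cm / 60 = -0.2383, -0.22 rad / 3.1416 = -0.07.

Request:
servo_tool(moves=[[-0.0033,-0.005,0,-0.0064],[-0.01,-0.0167,0,-0.0127],[-0.0217,-0.035,0,-0.0191],[-0.0383,-0.06,0,-0.0255],[-0.0583,-0.0917,0,-0.035],[-0.0783,-0.1217,0,-0.0446],[-0.0983,-0.1517,0,-0.0541],[-0.1183,-0.1833,0,-0.0605],[-0.135,-0.2083,0,-0.0668],[-0.1467,-0.2267,0,-0.07],[-0.1533,-0.2383,0,-0.07],[-0.1567,-0.2433,0,-0.07],[-0.1567,-0.2433,0,-0.07],[-0.1567,-0.2433,0,-0.07]])

```text
time: 33.83
ee_pos: [0.5283, -0.1551, 0.1322]
tcp_rot: [180.0, 0.0, -180.0]
wrist_force: [-0.1, -0.1, -0.9]
opening: 0.0244
grasp_force: 25.1
```

To row units: -10 cm / 60 = -0.1667, -9.9 cm / 60 = -0.165.

Request:
servo_tool(moves=[[0,0,-0.0083,0],[0,0,-0.025,0],[0,0,-0.05,0],[0,0,-0.0833,0],[0,0,-0.1167,0],[0,0,-0.1417,0],[0,0,-0.1567,0],[0,0,-0.1633,0],[0,0,-0.165,0],[0,0,-0.1667,0],[0,0,-0.1667,0],[0,0,-0.1667,0]])

```text
time: 34.83
ee_pos: [0.5287, -0.1555, 0.0331]
tcp_rot: [-180.0, 0.1, -180.0]
wrist_force: [-0.4, -0.3, -0.4]
opening: 0.0244
grasp_force: 25.1
```

Request:
servo_tool(moves=[[0,0,-0.0017,0],[0,0,-0.0033,0],[0,0,-0.0033,0],[0,0,-0.0033,0]])

```text
time: 35.17
ee_pos: [0.5286, -0.1555, 0.0309]
tcp_rot: [-180.0, 0.1, -180.0]
wrist_force: [0.4, 0.8, 4.0]
opening: 0.0242
grasp_force: 25.4
```

To row units: 24 cm / 60 = 0.4, 23.5 cm / 60 = 0.3917.

Request:
servo_tool(moves=[[0,0,0,0],[0,0,0,0],[0,0,0,0],[0,0,0,0],[0,0,0,0],[0,0,0,0],[0,0,0,0],[0,0,0,0],[0,0,0,0],[0,0,0.0333,0],[0,0,0.0833,0],[0,0,0.1333,0],[0,0,0.1833,0],[0,0,0.2333,0],[0,0,0.2833,0],[0,0,0.3333,0],[0,0,0.3917,0],[0,0,0.4,0],[0,0,0.4,0],[0,0,0.4,0]], claw=0)

```text
time: 36.83
ee_pos: [0.5283, -0.1554, 0.2698]
tcp_rot: [-180.0, 0.0, -180.0]
wrist_force: [-0.9, -0.6, -0.5]
opening: 0.0853
grasp_force: 0.0
```

Run:
```python
from h import *
np.set_printoptions(precision=4,suppress=True)
o=get_obs();print(o["time"],o["ee_pos"],o["tcp_rot"])
w=camera("wrist")[:,:,::-1].copy();t=camera("top")[:,:,::-1]
cv2.imwrite("pics/c7.png",np.hstack([cv2.resize(w[60:260,180:380],(400,400)),cv2.resize(t[100:240,130:270],(400,400))]))
```

```text
36.8333 [ 0.5283 -0.1554  0.2698] [-179.9987    0.0037 -179.9901]
```

View pics/c7.png

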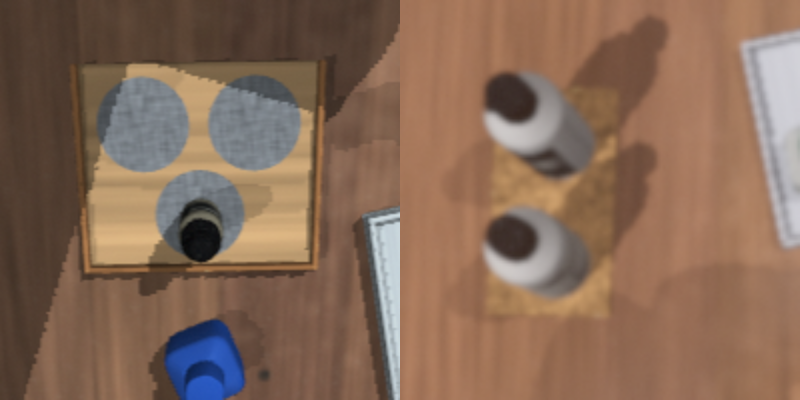

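The paint stands centred on the rear felt, and both white bottles stand on the mat. Next I'll return the short bottle, then the tall one.

To row units: 38.4 cm / 60 = 0.64, -3.7 cm / 60 = -0.0617.

Request:
servo_tool(moves=[[-0.0067,0.0667,0,0],[-0.0133,0.1333,0,0],[-0.02,0.2,0,0],[-0.0267,0.2667,0,0],[-0.0333,0.3333,0,0],[-0.04,0.4,0,0],[-0.0467,0.4667,0,0],[-0.0533,0.5333,0,0],[-0.0583,0.5917,0,0],[-0.0617,0.63,0,0],[-0.0617,0.64,0,0],[-0.0617,0.64,0,0],[-0.0617,0.64,0,0],[-0.0617,0.64,0,0]])

```text
time: 38.1
ee_pos: [0.4912, 0.2275, 0.2699]
tcp_rot: [-180.0, -0.0, 179.9]
wrist_force: [0.0, 0.2, 0.4]
opening: 0.0854
grasp_force: 0.0
```

Request:
servo_tool(moves=[[0,0,-0.05,0],[0,0,-0.1,0],[0,0,-0.15,0],[0,0,-0.2,0],[0,0,-0.25,0],[0,0,-0.2833,0],[0,0,-0.3033,0],[0,0,-0.3083,0],[0,0,-0.3083,0],[0,0,-0.3083,0]])

```text
time: 38.93
ee_pos: [0.4919, 0.2285, 0.0868]
tcp_rot: [180.0, 0.1, 180.0]
wrist_force: [0.2, 0.5, -0.1]
opening: 0.0854
grasp_force: 0.0
```

Request:
servo_tool(moves=[[0,0,0,0],[0,0,0,0],[0,0,0,0],[0,0,0,0],[0,0,0,0],[0,0,0,0],[0,0,0,0],[0,0,0,0],[0,0,0,0],[0,0,0,0]], claw=1, force=40)

```text
time: 39.77
ee_pos: [0.4917, 0.2289, 0.0864]
tcp_rot: [180.0, 0.1, -180.0]
wrist_force: [-0.6, -1.4, 5.2]
opening: 0.0502
grasp_force: 41.0
```

To row units: 18.5 cm / 60 = 0.3083, 18.2 cm / 60 = 0.3033.

Request:
servo_tool(moves=[[0,0,0.0067,0],[0,0,0.02,0],[0,0,0.04,0],[0,0,0.0667,0],[0,0,0.1,0],[0,0,0.1367,0],[0,0,0.175,0],[0,0,0.2117,0],[0,0,0.2433,0],[0,0,0.2667,0],[0,0,0.2883,0],[0,0,0.3033,0],[0,0,0.3083,0],[0,0,0.3083,0]])

```text
time: 40.93
ee_pos: [0.4914, 0.2288, 0.2712]
tcp_rot: [180.0, 0.1, -180.0]
wrist_force: [0.3, -0.3, -2.0]
opening: 0.05
grasp_force: 41.8
```

To row units: -34.9 cm / 60 = -0.5817, -34.3 cm / 60 = -0.5717, -1.571 rad / 3.1416 = -0.5001.

Request:
servo_tool(moves=[[-0.0017,-0.0083,0,-0.0095],[-0.0033,-0.025,0,-0.0318],[-0.005,-0.05,0,-0.0605],[-0.0067,-0.08,0,-0.0923],[-0.0083,-0.115,0,-0.1273],[-0.01,-0.1533,0,-0.1623],[-0.0117,-0.1933,0,-0.1974],[-0.0133,-0.235,0,-0.2324],[-0.015,-0.2783,0,-0.2674],[-0.0167,-0.3217,0,-0.3024],[-0.0183,-0.365,0,-0.3374],[-0.02,-0.4083,0,-0.3724],[-0.0217,-0.45,0,-0.4074],[-0.025,-0.4883,0,-0.4393],[-0.0267,-0.5233,0,-0.4615],[-0.0283,-0.5517,0,-0.4806],[-0.03,-0.5717,0,-0.4934],[-0.03,-0.5817,0,-0.5001],[-0.03,-0.5817,0,-0.5001],[-0.03,-0.5817,0,-0.5001]])

```text
time: 42.6
ee_pos: [0.4731, -0.1201, 0.27]
tcp_rot: [-180.0, -0.0, 90.0]
wrist_force: [0.5, 0.9, -1.8]
opening: 0.0501
grasp_force: 41.8
```

To row units: -17.5 cm / 60 = -0.2917, -17.4 cm / 60 = -0.29.

Request:
servo_tool(moves=[[0,0,-0.0083,0],[0,0,-0.025,0],[0,0,-0.05,0],[0,0,-0.0833,0],[0,0,-0.12,0],[0,0,-0.1583,0],[0,0,-0.1983,0],[0,0,-0.23,0],[0,0,-0.255,0],[0,0,-0.2717,0],[0,0,-0.2817,0],[0,0,-0.2867,0],[0,0,-0.29,0],[0,0,-0.2917,0],[0,0,-0.2917,0],[0,0,-0.2917,0]])

```text
time: 43.93
ee_pos: [0.4736, -0.1204, 0.0959]
tcp_rot: [179.9, 0.0, 90.0]
wrist_force: [-0.1, -0.0, -1.5]
opening: 0.0502
grasp_force: 41.9
```

To row units: -0.1 cm / 60 = -0.0017.

Request:
servo_tool(moves=[[0,0,-0.0017,0],[0,0,-0.0017,0],[0,0,-0.0017,0]])

```text
time: 44.18
ee_pos: [0.4733, -0.1204, 0.0945]
tcp_rot: [180.0, 0.0, 90.0]
wrist_force: [0.5, -0.6, -1.9]
opening: 0.0501
grasp_force: 41.9
```

To row units: 17.8 cm / 60 = 0.2967, 16.5 cm / 60 = 0.275.

Request:
servo_tool(moves=[[0,0,0,0],[0,0,0,0],[0,0,0,0],[0,0,0,0],[0,0,0,0],[0,0,0,0],[0,0,0,0],[0,0,0,0],[0,0,0,0],[0,0,0.0333,0],[0,0,0.075,0],[0,0,0.125,0],[0,0,0.175,0],[0,0,0.225,0],[0,0,0.275,0],[0,0,0.2967,0],[0,0,0.2967,0],[0,0,0.2967,0]], claw=0)

```text
time: 45.68
ee_pos: [0.4735, -0.1204, 0.2726]
tcp_rot: [179.9, 0.0, 90.0]
wrist_force: [-0.3, 0.1, -1.7]
opening: 0.0852
grasp_force: 0.0
```

To row units: 34.9 cm / 60 = 0.5817, 33.5 cm / 60 = 0.5583, 1.571 rad / 3.1416 = 0.5001.

Request:
servo_tool(moves=[[0.0133,0.0417,0,0.0382],[0.025,0.0833,0,0.0764],[0.0367,0.125,0,0.1146],[0.05,0.1667,0,0.1528],[0.0617,0.2083,0,0.191],[0.0733,0.25,0,0.2292],[0.085,0.2917,0,0.2674],[0.0967,0.3333,0,0.3056],[0.1083,0.375,0,0.3438],[0.12,0.4167,0,0.382],[0.1333,0.4667,0,0.4202],[0.1467,0.5167,0,0.4584],[0.16,0.5583,0,0.4902],[0.17,0.5817,0,0.5001],[0.17,0.5817,0,0.5001],[0.17,0.5817,0,0.5001],[0.17,0.5817,0,0.5001]])

```text
time: 47.1
ee_pos: [0.5748, 0.228, 0.2713]
tcp_rot: [-180.0, -0.1, 179.9]
wrist_force: [-0.1, -1.1, 0.5]
opening: 0.0852
grasp_force: 0.0
```

Request:
servo_tool(moves=[[0,0,-0.05,0],[0,0,-0.1,0],[0,0,-0.15,0],[0,0,-0.2,0],[0,0,-0.2333,0],[0,0,-0.2633,0],[0,0,-0.2767,0],[0,0,-0.2833,0],[0,0,-0.2833,0],[0,0,-0.2833,0]])

```text
time: 47.93
ee_pos: [0.5756, 0.2284, 0.1035]
tcp_rot: [180.0, 0.1, 180.0]
wrist_force: [-0.1, 0.4, -0.1]
opening: 0.0857
grasp_force: 0.0
```

To row units: -0.4 cm / 60 = -0.0067.

Request:
servo_tool(moves=[[0,0,-0.0067,0],[0,0,-0.0067,0]])

```text
time: 48.1
ee_pos: [0.5755, 0.2287, 0.0988]
tcp_rot: [180.0, 0.1, -180.0]
wrist_force: [0.4, -0.5, 0.5]
opening: 0.0853
grasp_force: 0.0
```

Request:
servo_tool(moves=[[0,0,0,0],[0,0,0,0],[0,0,0,0],[0,0,0,0],[0,0,0,0],[0,0,0,0],[0,0,0,0],[0,0,0,0],[0,0,0,0],[0,0,0,0]], claw=1)

```text
time: 48.93
ee_pos: [0.5754, 0.2287, 0.0987]
tcp_rot: [180.0, 0.0, -180.0]
wrist_force: [0.5, -1.2, 5.7]
opening: 0.0504
grasp_force: 41.6
```

To row units: 18.5 cm / 60 = 0.3083, 1.2 cm / 60 = 0.02.

Request:
servo_tool(moves=[[0,0,0.0067,0],[0,0,0.02,0],[0,0,0.04,0],[0,0,0.0667,0],[0,0,0.1,0],[0,0,0.1367,0],[0,0,0.175,0],[0,0,0.2117,0],[0,0,0.2433,0],[0,0,0.2667,0],[0,0,0.2883,0],[0,0,0.3033,0],[0,0,0.3083,0],[0,0,0.3083,0]])

```text
time: 50.1
ee_pos: [0.5754, 0.2288, 0.2846]
tcp_rot: [180.0, 0.1, -180.0]
wrist_force: [-0.1, 0.9, -2.2]
opening: 0.05
grasp_force: 41.9
```

To row units: -41.5 cm / 60 = -0.6917, -10.1 cm / 60 = -0.1683, -1.571 rad / 3.1416 = -0.5001.

Request:
servo_tool(moves=[[-0.0017,-0.0083,0,-0.0095],[-0.0067,-0.025,0,-0.0255],[-0.0133,-0.05,0,-0.0509],[-0.0217,-0.0867,0,-0.0828],[-0.0317,-0.13,0,-0.1178],[-0.0433,-0.1767,0,-0.1528],[-0.055,-0.2267,0,-0.1878],[-0.0667,-0.2767,0,-0.2228],[-0.08,-0.3283,0,-0.2578],[-0.0933,-0.38,0,-0.2928],[-0.105,-0.4317,0,-0.3279],[-0.1183,-0.4833,0,-0.3629],[-0.13,-0.5333,0,-0.3979],[-0.1417,-0.58,0,-0.4297],[-0.1517,-0.6217,0,-0.4552],[-0.16,-0.655,0,-0.4775],[-0.165,-0.6783,0,-0.4934],[-0.1683,-0.6917,0,-0.5001],[-0.1683,-0.6917,0,-0.5001],[-0.1683,-0.6917,0,-0.5001]])

```text
time: 51.77
ee_pos: [0.4739, -0.1862, 0.2829]
tcp_rot: [-180.0, -0.0, 90.0]
wrist_force: [0.1, -0.3, -2.8]
opening: 0.0504
grasp_force: 41.9
```

To row units: -17.6 cm / 60 = -0.2933, -17.5 cm / 60 = -0.2917.

Request:
servo_tool(moves=[[0,0,-0.0083,0],[0,0,-0.025,0],[0,0,-0.05,0],[0,0,-0.0833,0],[0,0,-0.12,0],[0,0,-0.1583,0],[0,0,-0.1983,0],[0,0,-0.23,0],[0,0,-0.255,0],[0,0,-0.2717,0],[0,0,-0.2817,0],[0,0,-0.2867,0],[0,0,-0.29,0],[0,0,-0.2917,0],[0,0,-0.2933,0],[0,0,-0.2933,0],[0,0,-0.2933,0]])

```text
time: 53.18
ee_pos: [0.4744, -0.1865, 0.1077]
tcp_rot: [180.0, 0.0, 90.0]
wrist_force: [-0.2, 0.1, -1.5]
opening: 0.0504
grasp_force: 42.1
```

To row units: -0.1 cm / 60 = -0.0017.

Request:
servo_tool(moves=[[0,0,-0.0017,0],[0,0,-0.0017,0],[0,0,-0.0017,0]])

```text
time: 53.43
ee_pos: [0.4744, -0.1865, 0.1067]
tcp_rot: [180.0, 0.0, 90.0]
wrist_force: [0.1, 0.1, 0.9]
opening: 0.0501
grasp_force: 42.3
```

To row units: 16 cm / 60 = 0.2667, 15.5 cm / 60 = 0.2583.

Request:
servo_tool(moves=[[0,0,0,0],[0,0,0,0],[0,0,0,0],[0,0,0,0],[0,0,0,0],[0,0,0,0],[0,0,0,0],[0,0,0,0],[0,0,0,0],[0,0,0.0333,0],[0,0,0.075,0],[0,0,0.125,0],[0,0,0.175,0],[0,0,0.225,0],[0,0,0.2583,0],[0,0,0.2667,0],[0,0,0.2667,0],[0,0,0.2667,0]], claw=0)

```text
time: 54.93
ee_pos: [0.4742, -0.1863, 0.2654]
tcp_rot: [-180.0, -0.0, 90.0]
wrist_force: [0.5, 0.6, -0.4]
opening: 0.0853
grasp_force: 0.0
```

Run:
```python
from h import *
o=get_obs();print(o["time"],o["ee_pos"],o["opening"])
w=camera("wrist")[:,:,::-1];s=camera("scene")[140:340,100:370,::-1]
cv2.imwrite("pics/c8.png",np.hstack([cv2.resize(w[0:260,150:470],(400,325)),cv2.resize(s,(400,325))]))
```

```text
54.9333 [ 0.47417046 -0.18633444  0.26535626] 0.08528885364356538
```

View pics/c8.png

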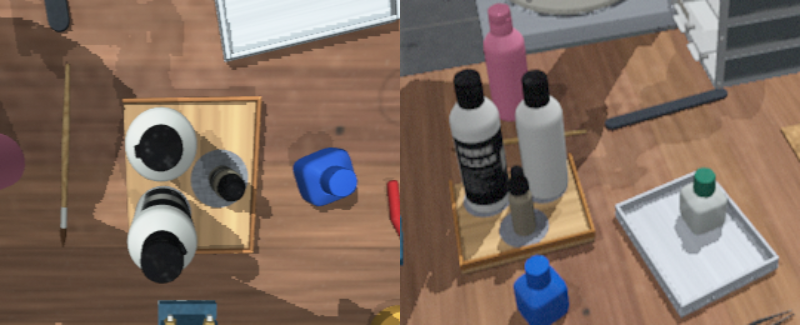

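Everything is in place: the tall and short bottles are back, the paint is on the rear felt and the glue is in the tray. All are upright and the arm is clear.

```bash
python3 -c "
from workcell import *
print(job_done())"
```

```text
the job is handed in; nothing more can be done
None
```

The job is handed in: the glue stands in the tray, the paint on the glue's old place and both tall bottles back where they stood, all upright and let go in the last picture; the hand-in returned no verdict.

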